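Unlatch the large ball coupler and hold it up

ROBOT

A 6-joint arm with a two-finger parallel gripper is mounted at the origin on the work surface. World frame = base frame: x ahead of the robot, y to its left, z up, the work surface at z = 0. Lengths are in m, angles in rad, forces in N, time in s.
With the tool pointing down it reaches from about 0.35 to 0.85 m from the base axis. Payload 8.1 kg.
Tool frame: the origin (TCP) lies midway between the tips of the shut fingers; the grasp point (between the pads) lies 19 mm behind it (robot.grip_point_offset is the distance from the TCP to the grasp point, in m); z points along the fingers, y is the line along which they close (so a half turn about z gives the same grasp; the last joint's range is limited). The gripper opens to 93 mm and grips with 3 to 60 N. Pads are 15 mm wide; open, the fingers measure 128 mm over their backs; the gripper's body (75 mm by 188 mm) begins 65 mm behind the grasp point.
Start: joints at [1.229, 0.13, 1.488, -0, 1.523, -0.085], TCP at [0.152, 0.58, 0.181] pointing down, gripper open.
Joint ranges: [-2.96, 2.96], [-0.89, 2.26], [0.02, 2.5], [-1.34, 4.48], [0, 2.73], [-2.66, 2.66]. Speed limits (rad/s): [2.39, 2.39, 2.79, 3.14, 3.14, 3.14].

INTERFACE

Orientations are given as a rotation vector (axis times angle).
In Python, from plant import robot, read_camera, job gives the robot as it stands.
- The arm moves only by the shell command python3 -m inch 'ROWS' [FORCE]. ROWS is JSON, one flat list of numbers, 5 for each row, row after row: the shift along the world's x, y, z in mm, then the turn about the world's z in degrees, then the opening in per cent of the stroke, from 0 (shut) to 100 (fully open). In form: [dx, dy, dz, yaw, hand, dx, dy, dz, yaw, hand, ...]. A call has 1 to 10 rows; each row is the pose to reach, as a shift and turn from the pose commanded when the call began; what a row does not reach only later rows make up. A row lasts 1/12 s, in which the tool goes at most 41.7 mm and 7.16 degrees, less where a joint would pass 70% of its speed; a pose out of reach is approached as far as the arm can. A call with a gripper value outside its range is refused whole. The fingers move at their own pace and stop on an object; FORCE is the grip in N (left out, the last holds). Time passes only in rows, so rows that repeat a pose let the fingers close. It gives the time, the measured TCP pose, the force, the opening and the grip force at its end, in the units of the state.
- robot.read_state(): the state, without advancing time (a new reading comes with each control period).
- read_camera(name): name is "scene" or "side" or "wrist"; returns a dict with "image" (384x512x3 uint8, blue, green, red), "K" (3x3 intrinsics, pixels), "extrinsics" (4x4, takes a point from world to camera coordinates); the wrist camera has in their place "mount" (4x4, takes a point from camera to tool coordinates, whose origin is the TCP and whose axes are the flange's). Camera axes: x right, y down, z forward; pixel columns grow to the right and rows downward; lengths in m; the calibration is good to about 2 mm. A picture is of the moment at which its call begins: read the wrist's pose just before it. There is no depth.
- job.close_job(): hands the job in; it is judged then, once.
The state is a dict: "t": time; "q": joint angles; "dq": joint speeds; "joint_torque": joint torques, N m; "tool_pos": TCP position; "orientation": TCP orientation; "force": force on the tool from outside, world axes, zero at the start; "wrist_torque": the same for the moment, N m; "opening": finger opening in m; "gripper_force": force on a finger pad.
Only numpy, scipy, OpenCV 4.12 (cv2) and the standard library are available. Lean on these libraries where they do the work, as an engineer would, in place of code of your own. Each camera call takes 0.05 s, during which the arm holds its last target. There are 200 camera calls.

TASK

Three work-arm couplers are latched onto ball mounts on the copper bench. Pick out the largest one, pull its spring latch fully sideways by the upright tab, then lift the coupler straight off its ball and finish while still holding it, steady and level, about a hand's breadth (8 to 10 cm) above where it sat, straight over its mount, so that the ball can be cleaned; do not put it down or let go. Leave the other two couplers latched and do not push the other things on the bench about.

Things in the scene. Friction and masses are not known exactly. Their poses are not given: they have to be found in the camera images.
- mount_large: ball mount of the large coupler, screwed to the bench: base plate 8 mm thick and 67 mm wide, reaching 42 mm to +x and 100 mm to -x of the ball, a 46 mm steel ball (flat on top and underneath) on a thin neck, and near the -x end a low two-cheeked rest for the tongue. Origin on the bench surface straight below the ball, whose centre is 31 mm up; x points from the tongue's end to the ball, z up.
- socket_large (a point): the large coupler: a loose square grey housing 59 x 59 mm over the ball, with an aluminium tongue stub 22 x 22 mm, 66 mm long, towards its -x, about 0.4 kg in all. The point is the centre of the ball's seat in it (the ball's centre while it is seated); axes as the mount's while seated.
- tab_large (a point): centre of the upright steel tab on the large coupler's latch, the only grip: 28 mm (coupler x) by 12 mm (coupler y), 45 mm tall, standing on a flat bar 6 mm thick on top of the housing; with the latch shut it is 56 mm above the ball's centre, centred over the ball. Pinch it across its 12 mm (coupler y). It moves with the latch and also carries the coupler: pull and lift with one grip.
- latch_large (a joint): travel of the large latch in m: 0 shut, 0.016 at its stop. It slides, with its tab, along the coupler's +y (left, seen from the tongue's end), against a spring of 3 N when shut and 8 N at the stop, and springs back. Its pawl hooks under the ball and is free from about 0.0125 on; short of that, lifting jams. Once off the ball, the spring draws the coupler back sideways under the tab: harmless.
- mount_medium: ball mount of the medium coupler, screwed to the bench: base plate 8 mm thick and 58 mm wide, reaching 37 mm to +x and 85 mm to -x of the ball, a 37 mm steel ball (flat on top and underneath) on a thin neck, and near the -x end a low two-cheeked rest for the tongue. Origin on the bench surface straight below the ball, whose centre is 29 mm up; x points from the tongue's end to the ball, z up.
- socket_medium (a point): the medium coupler: a loose square grey housing 50 x 50 mm over the ball, with an aluminium tongue stub 22 x 22 mm, 56 mm long, towards its -x. The point is the centre of the ball's seat in it (the ball's centre while it is seated); axes as the mount's while seated.
- tab_medium (a point): centre of the upright steel tab on the medium coupler's latch, the only grip: 28 mm (coupler x) by 12 mm (coupler y), 45 mm tall, standing on a flat bar 6 mm thick on top of the housing; with the latch shut it is 51 mm above the ball's centre, centred over the ball. Pinch it across its 12 mm (coupler y). It moves with the latch and also carries the coupler: pull and lift with one grip.
- latch_medium (a joint): travel of the medium latch in m: 0 shut, 0.016 at its stop. It slides, with its tab, along the coupler's +y (left, seen from the tongue's end), against a spring of 3 N when shut and 8 N at the stop, and springs back. Its pawl hooks under the ball.
- mount_small: ball mount of the small coupler, screwed to the bench: base plate 8 mm thick and 49 mm wide, reaching 33 mm to +x and 71 mm to -x of the ball, a 28 mm steel ball (flat on top and underneath) on a thin neck, and near the -x end a low two-cheeked rest for the tongue. Origin on the bench surface straight below the ball, whose centre is 26 mm up; x points from the tongue's end to the ball, z up.
- socket_small (a point): the small coupler: a loose square grey housing 41 x 41 mm over the ball, with an aluminium tongue stub 22 x 22 mm, 46 mm long, towards its -x. The point is the centre of the ball's seat in it (the ball's centre while it is seated); axes as the mount's while seated.
- tab_small (a point): centre of the upright steel tab on the small coupler's latch, the only grip: 28 mm (coupler x) by 12 mm (coupler y), 45 mm tall, standing on a flat bar 6 mm thick on top of the housing; with the latch shut it is 46 mm above the ball's centre, centred over the ball. Pinch it across its 12 mm (coupler y). It moves with the latch and also carries the coupler: pull and lift with one grip.
- latch_small (a joint): travel of the small latch in m: 0 shut, 0.016 at its stop. It slides, with its tab, along the coupler's +y (left, seen from the tongue's end), against a spring of 3 N when shut and 8 N at the stop, and springs back. Its pawl hooks under the ball.
- marker: black-and-white marker pen, 140 mm long, 14 mm thick, lying on the bench; origin under its middle. Bystander.
- copper_rose: handmade copper flower, about 65 mm across and 50 mm high, standing on the bench; origin under its centre. Bystander.
- pliers: small pliers with black handles, about 130 mm long, lying flat; origin under their middle. Bystander.
- tin_snips: tin snips with black and yellow handles, about 190 mm long, lying flat; origin under their middle. Bystander.
- water_bottle: water bottle, 62 mm across, 180 mm high; origin under its centre. Bystander.
- scrap_tub: open white tub of copper scraps, 160 x 120 x 60 mm; origin under its centre. Bystander.
- copper_sheet: embossed copper sheet, 110 x 150 x 4 mm, lying flat; origin under its centre. Bystander.
- coupler_large: the large coupler's body with tongue and latch; its origin is the point socket_large.
Mind the look-alikes: they are no part of the job. What is shaped like the mount_large but turquoise is not meant. Leave any pink look-alike of the coupler_large alone.

How it is judged:
By the outcome, as a careful person would: the job done as asked, in the order asked, and still so for the second after the job is handed in, while the arm keeps its last pose, push and grip.
It also fails if it takes over 32 s, if anything falls off the work surface, if the arm or the gripper's body presses on something with over 40 N, if the wrist force passes 120 N, or if a joint passes its speed limit or range.

## Working session

There is one attempt and no reset: what is moved stays moved. The work goes in short steps, Python scripts to look and compute and a shell command to move; the robot and the scene stay as the last step left them, time stands still between calls to the robot, and variables do not carry over. Pictures are saved under pics/ and viewed, at most 10 in all, crops included, and the job is handed in when it is done.

```bash
mkdir -p pics; cat > h.py <<'E'
import numpy as np, cv2
from plant import robot, read_camera, job
from scipy.spatial.transform import Rotation as R
def cam(n):
    s=robot.read_state(); c=read_camera(n)
    if n=='wrist':
        T=np.eye(4);T[:3,:3]=R.from_rotvec(s['orientation']).as_matrix();T[:3,3]=s['tool_pos']
        c['extrinsics']=np.linalg.inv(T@c['mount'])
    return c
def back(K,E,u,v,z):
    i=np.linalg.inv(E);d=i[:3,:3]@np.linalg.inv(K)@[u,v,1];o=i[:3,3]
    return o+d*(z-o[2])/d[2]
def proj(K,E,p):
    q=K@(E[:3,:3]@np.array(p)+E[:3,3]);return q[:2]/q[2]
E
python3 - <<'E'
from h import *
for n in('scene','side'):
    c=cam(n);cv2.imwrite(f'pics/{n}0.png',cv2.resize(c['image'],(800,600),interpolation=cv2.INTER_CUBIC));np.savez(n,K=c['K'],E=c['extrinsics'],I=c['image'])
E
```

```text
(no output)
```

View pics/scene0.png

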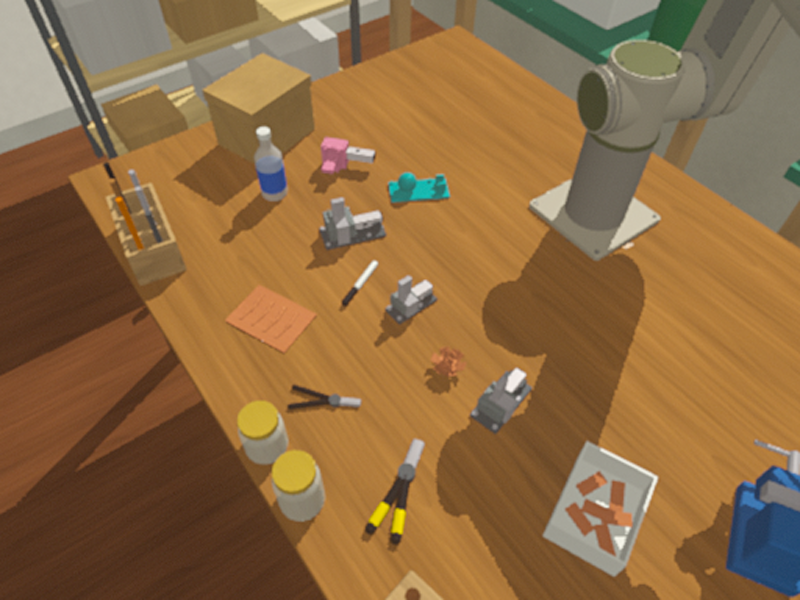

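View pics/side0.png

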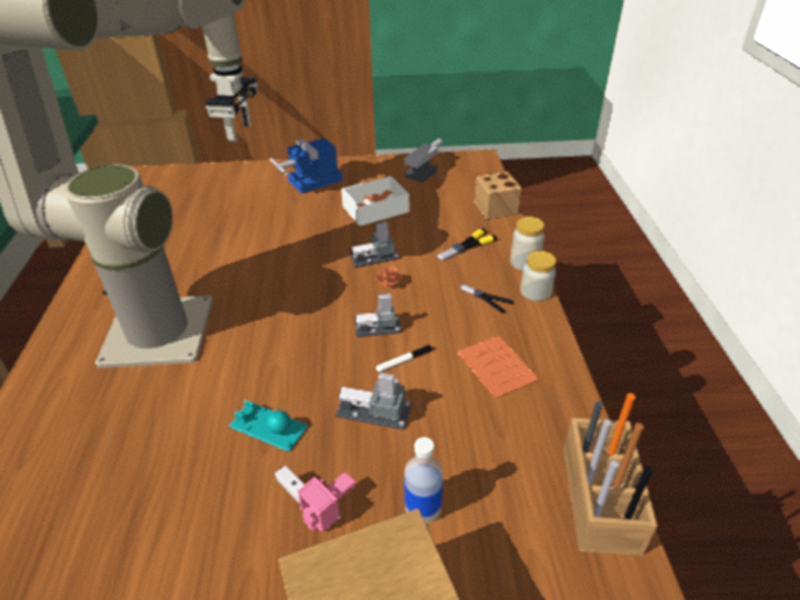

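The look-alikes, by scene pixel (800x600), are the grey couplers at (345,225), (410,297) and (500,398), the pink coupler at (340,155) and the turquoise mount at (418,187). The grey one at (345,225) looks largest. I'll check that with crops and base-plate measurements.

```bash
python3 - <<'E'
from h import *
s=np.load('scene.npz');d=np.load('side.npz')
def crop(I,u,v,w=35,h=26):
    u=int(u*.64);v=int(v*.64);return cv2.resize(I[v-h:v+h,u-w:u+w],(400,297),interpolation=cv2.INTER_CUBIC)
a=np.hstack([crop(s['I'],350,225),crop(d['I'],377,400)]);b=np.hstack([crop(s['I'],410,297),crop(s['I'],500,398)])
cv2.imwrite('pics/crop.png',np.vstack([a,b]))
for n,c,pts in(('scene',s,[(345,225),(410,297),(500,398)]),('side',d,[(388,398),(383,322),(380,248)])):
    for u,v in pts: print(n,back(c['K'],c['E'],u*.64,v*.64,.03).round(3))
E
```

```text
scene [ 0.508 -0.281  0.03 ]
scene [ 0.514 -0.032  0.03 ]
scene [0.523 0.249 0.03 ]
side [ 0.524 -0.272  0.03 ]
side [ 0.525 -0.047  0.03 ]
side [0.53  0.245 0.03 ]
```

View pics/crop.png

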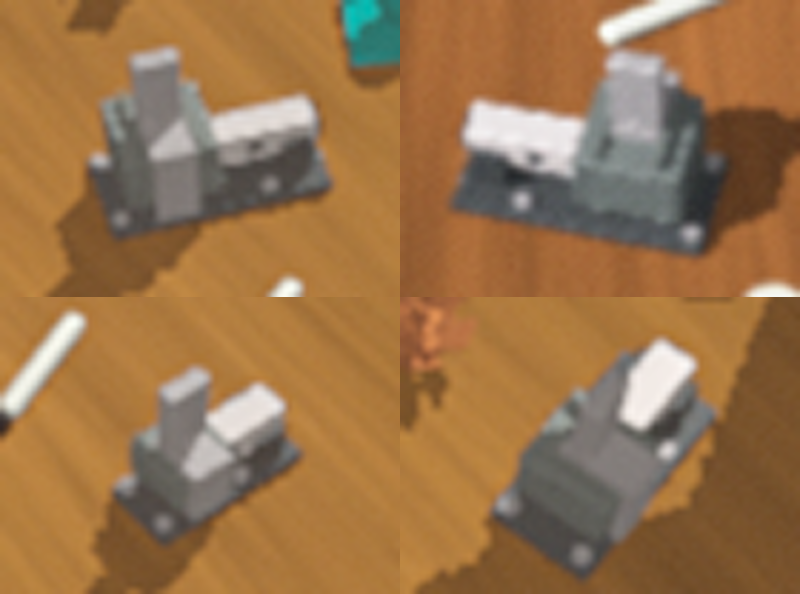

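```bash
python3 - <<'E'
from h import *
s=np.load('scene.npz');d=np.load('side.npz');k=400/70
for c,o,P,tab in((s,(189,118),[(118,237),(330,187),(90,168)],(155,58)),(d,(206,230),[(300,253),(50,206),(328,165)],(236,62))):
    w=[back(c['K'],c['E'],o[0]+u/k,o[1]+v/k,.004) for u,v in P]
    e=w[0]-w[1];f=w[2]-w[0];a=np.arctan2(e[1],e[0])
    print(np.round(w,3).tolist(),'L',np.hypot(*e[:2]),'W',np.hypot(*f[:2]),'yaw',np.degrees(a))
    x=np.array([np.cos(a),np.sin(a)]);y=np.array([-x[1],x[0]]);sg=np.sign(f[:2]@y)
    print('ball',w[0][:2]-.042*x+sg*.0335*y,'tabtop',back(c['K'],c['E'],o[0]+tab[0]/k,o[1]+tab[1]/k,.1095))
st=robot.read_state();print(st['t'],R.from_rotvec(st['orientation']).as_matrix().round(3).tolist(),st['opening'],st['tool_pos'])
c=read_camera('wrist');print(c['mount'].round(3).tolist(),c['K'].tolist())
E
```

```text
[[0.568, -0.263, 0.004], [0.439, -0.222, 0.004], [0.551, -0.323, 0.004]] L 0.13506376879049803 W 0.0620088766039949 yaw -17.593339391858542
ball [ 0.51779505 -0.28254155] tabtop [ 0.52058334 -0.28287117  0.1095    ]
[[0.551, -0.329, 0.004], [0.418, -0.287, 0.004], [0.571, -0.27, 0.004]] L 0.1393880808094218 W 0.06197735613744834 yaw -17.520269246708274
ball [ 0.52111724 -0.2841891 ] tabtop [ 0.52230006 -0.2872159   0.1095    ]
0.1 [[-0.967, 0.254, -0.001], [0.254, 0.967, -0.002], [0.0, -0.002, -1.0]] 0.09287552013581424 [0.15218508 0.57977592 0.18037864]
[[-0.001, -0.97, -0.243, 0.068], [1.0, -0.001, 0.001, 0.001], [-0.001, -0.243, 0.97, -0.203], [0.0, 0.0, 0.0, 1.0]] [[294.80856922827746, 0.0, 260.18468258422456], [0.0, 294.80856922827746, 191.08236860942213], [0.0, 0.0, 1.0]]
```

```bash
python3 - <<'E'
from h import *
s=np.load('scene.npz');d=np.load('side.npz')
for c,u,v in((s,265,135),(d,424,443)): print(back(c['K'],c['E'],u*.64,v*.64,.18))
E
python3 -m inch '[30,-30,10,0,100, 60,-60,20,0,100, 90,-90,30,0,100, 120,-120,40,-1,100, 150,-150,40,-2,100, 180,-180,40,-3,100, 210,-210,40,-3,100, 235,-240,40,-3,100, 260,-270,40,-3,100, 280,-300,40,-3,100]'
python3 -m inch '[10,-37,0,0,100, 20,-75,0,0,100, 27,-113,0,0,100, 34,-151,0,0,100, 40,-190,0,0,100, 45,-230,0,0,100, 50,-270,0,0,100, 54,-310,0,0,100, 58,-350,0,0,100, 60,-390,0,0,100]'
python3 -m inch '[10,-35,0,0,100, 20,-70,0,0,100, 26,-110,0,0,100, 28,-150,0,0,100, 28,-174,0,0,100, 28,-174,0,0,100, 28,-174,0,0,50, 28,-174,0,0,50]'
python3 - <<'E'
from h import *
c=cam('wrist');s=robot.read_state();print(s['t'],s['tool_pos'],s['q'].round(2) if hasattr(s['q'],'round') else s['q'])
K,E=c['K'],c['extrinsics'];np.savez('w1',K=K,E=E)
I=cv2.resize(c['image'],(800,600),interpolation=cv2.INTER_CUBIC)
cv2.imwrite('pics/w1.png',I)
print('pred tabtop px800',proj(K,E,[.521,-.284,.1095])/.64)
E
```

```text
[ 0.57438128 -0.48046909  0.18      ]
[ 0.57168561 -0.49586052  0.18      ]
t: 0.98
tool_pos: [0.4335, 0.2785, 0.2211]
orientation: [0.484, 3.104, -0.0]
force: [0.4, 0.7, -0.3]
opening: 0.0928
gripper_force: 0.0
t: 1.82
tool_pos: [0.4921, -0.1117, 0.2212]
orientation: [0.484, 3.104, 0.0]
force: [1.2, 0.4, 0.2]
opening: 0.093
gripper_force: 0.0
t: 2.48
tool_pos: [0.5202, -0.2829, 0.2209]
orientation: [-0.484, -3.103, -0.001]
force: [0.2, 0.4, 0.0]
opening: 0.084
gripper_force: 0.0
2.5333 [ 0.52040465 -0.28249577  0.22117598] [-0.58  0.1   1.45  0.    1.59 -1.85]
pred tabtop px800 [403.07026115 285.29466503]
```

View pics/w1.png

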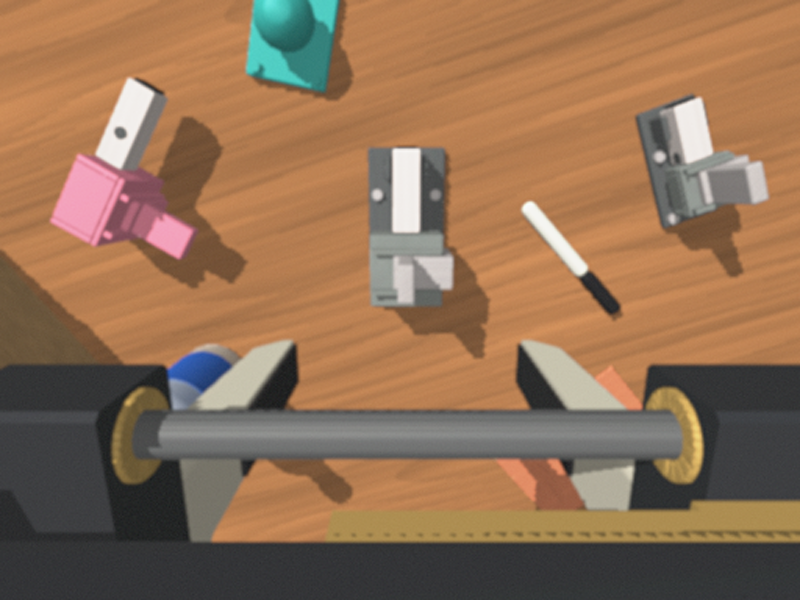

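The wrist picture shows the large coupler's tab top at (403,280), with the bar to its right (+y). That agrees with the prediction of (403,285) and with the yaw. The bottle is clear of the gripper, so I'll descend and grip.

```bash
python3 - <<'E'
from h import *
c=np.load('w1.npz');print(back(c['K'],c['E'],403*.64,280*.64,.1095))
E
python3 -m inch '[-2,0,-25,0,50, -2,0,-55,0,50, -2,0,-85,0,50, -2,0,-110,0,50, -2,0,-130,0,50, -2,0,-143,0,50, -2,0,-150,0,50, -2,0,-150,0,50, -2,0,-150,0,50]' 50
python3 - <<'E'
from h import *
c=cam('wrist');cv2.imwrite('pics/w2.png',cv2.resize(c['image'],(800,600),interpolation=cv2.INTER_CUBIC))
E
```

```text
[ 0.51739005 -0.28288761  0.1095    ]
t: 3.28
tool_pos: [0.519, -0.2835, 0.0724]
orientation: [0.482, 3.103, -0.001]
force: [-0.7, 0.0, 1.2]
opening: 0.0462
gripper_force: 0.0
```

View pics/w2.png

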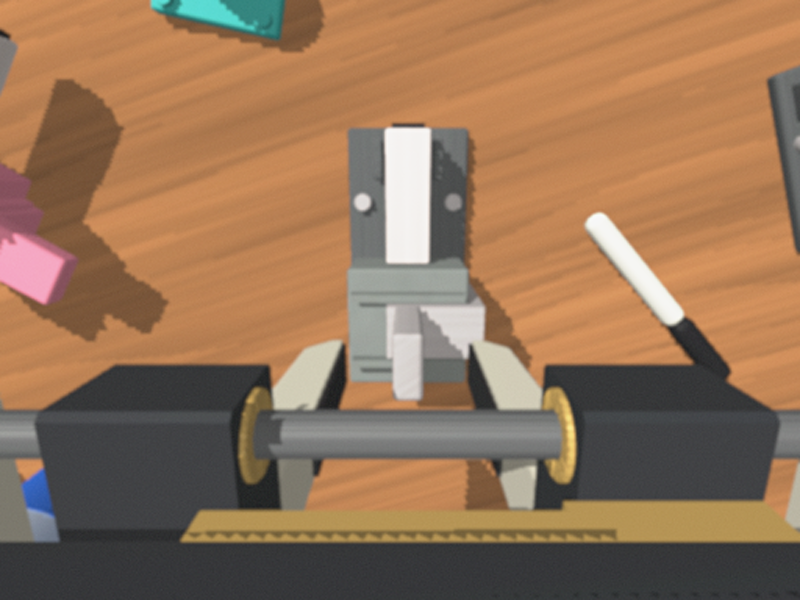

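The tab (407,370) sits centred between the fingers and is aligned with them, so I'll close.

```bash
python3 -m inch '[0,0,0,0,0, 0,0,0,0,0, 0,0,0,0,0, 0,0,0,0,0, 0,0,0,0,0, 0,0,0,0,0, 0,0,0,0,0, 0,0,0,0,0]' 50
```

```text
t: 4.0
tool_pos: [0.5195, -0.2841, 0.0729]
orientation: [0.483, 3.102, -0.001]
force: [-1.0, 2.5, 5.7]
opening: 0.0012
gripper_force: 3.8
```

```bash
python3 - <<'E'
from h import *
c=cam('wrist');cv2.imwrite('pics/w3.png',cv2.resize(c['image'],(800,600),interpolation=cv2.INTER_CUBIC))
s=robot.read_state();print(s['opening'],s['gripper_force'],s['force'],s['tool_pos'])
E
```

```text
0.0007520856435603568 4.59129749040585 [-0.40638641  2.74395876  7.52569517] [ 0.51942153 -0.28393514  0.07285641]
```

View pics/w3.png

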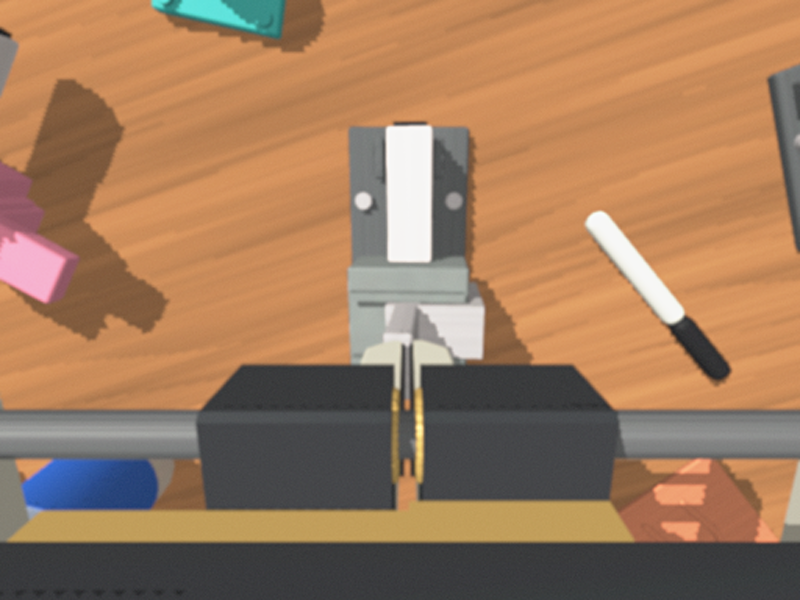

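```bash
python3 - <<'E'
from h import *
c=cam('wrist');K,E=c['K'],c['extrinsics']
a=np.radians(-17.6);x=np.array([np.cos(a),np.sin(a),0]);y=np.array([-x[1],x[0],0])
for b in([.518,-.283,0],[.5205,-.284,0]):
  for n,dx,dz in(('front bot',-.014,.0645),('front top',-.014,.1095),('back top',.014,.1095),('hous front top',-.0295,.0585),('tongue end top',-.0955,.042),('plate front',-.1,.008)):
    print(n,(proj(K,E,np.array(b)+dx*x+[0,0,dz])/.64).round())
s=robot.read_state();t=np.array(s['tool_pos'])
for n,dx,dz in(('tip front',-.0075,0),('tip back',.0075,0),('grip front',-.0075,.019),('pad top front',-.0075,.04)): print(n,(proj(K,E,t+dx*x+[0,0,dz])/.64).round())
print(s['opening'],s['gripper_force'],s['force'],s['t'])
I=c['image'][170:290,190:330];cv2.imwrite('pics/w4.png',cv2.resize(I,(700,600),interpolation=cv2.INTER_CUBIC))
E
```

```text
front bot [404. 297.]
front top [404. 326.]
back top [404. 394.]
hous front top [404. 263.]
tongue end top [404. 120.]
plate front [404. 120.]
front bot [404. 303.]
front top [403. 333.]
back top [404. 400.]
hous front top [404. 268.]
tongue end top [403. 126.]
plate front [404. 125.]
tip front [404. 319.]
tip back [404. 350.]
grip front [403. 332.]
pad top front [403. 349.]
0.0004931416005463695 4.538522833026946 [-0.82553168  2.45163959  8.53948316] 4.1
```

View pics/w4.png

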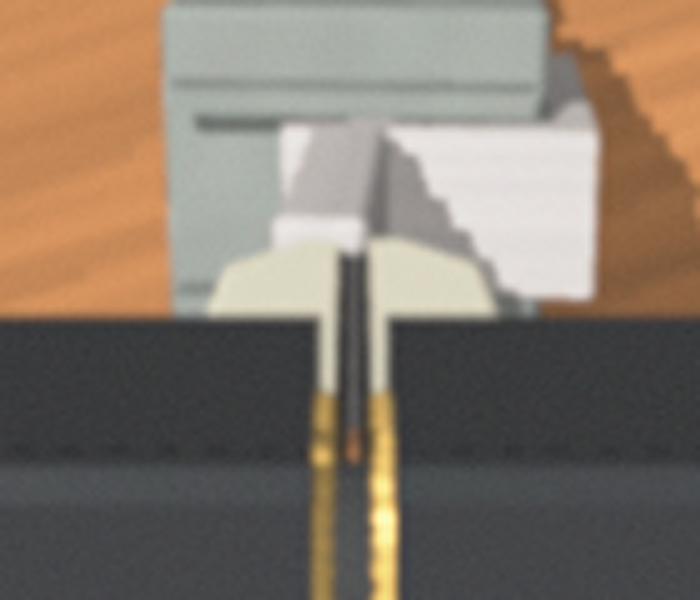

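```bash
python3 - <<'E'
from h import *
print(robot.grip_point_offset)
out=[]
for n,b in(('scene',(.52,-.284,.09)),('side',(.52,-.284,.09))):
    c=cam(n);u,v=proj(c['K'],c['extrinsics'],b).astype(int)
    out.append(cv2.resize(c['image'][v-38:v+38,u-25:u+25],(395,600),interpolation=cv2.INTER_CUBIC))
    t=robot.read_state()['tool_pos'];
    for z in (0,.019,.04): p=proj(c['K'],c['extrinsics'],np.array(t)+[0,0,z]);print(n,z,((p-[u-25,v-38])*7.9).round())
cv2.imwrite('pics/now.png',np.hstack(out))
E
```

```text
0.0188
scene 0 [205. 331.]
scene 0.019 [202. 298.]
scene 0.04 [199. 261.]
side 0 [203. 335.]
side 0.019 [201. 301.]
side 0.04 [199. 263.]
```

View pics/now.png

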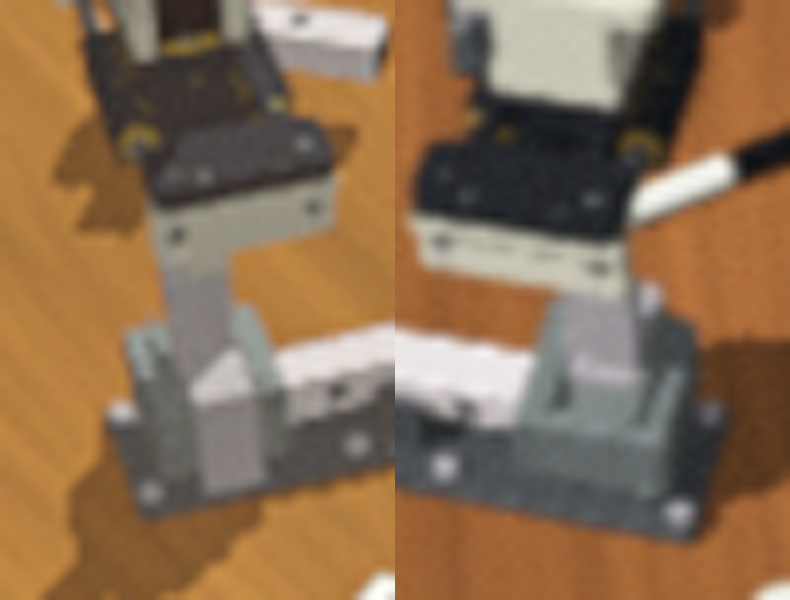

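```bash
python3 - <<'E'
from h import *
d=np.load('side.npz');s=np.load('scene.npz');t=np.array([.152,.58,.181])
I=d['I'].copy();u,v=proj(d['K'],d['E'],t);print(u,v)
k=10
A=cv2.resize(I[int(v)-35:int(v)+25,int(u)-20:int(u)+20],(400,600),interpolation=cv2.INTER_CUBIC)
for z in(0,.019,.04,.084):
    p=(proj(d['K'],d['E'],t+[0,0,z])-[int(u)-20,int(v)-35])*k;cv2.circle(A,tuple(p.astype(int).tolist()),3,(0,255,255),-1);print(z,p)
w=cv2.imread('pics/w2.png')[270:530,240:413]
cv2.imwrite('pics/cmp.png',np.hstack([A,cv2.resize(w,(400,600))]))
E
```

```text
154.98905615495406 92.89374865161315
0 [209.89056155 358.93748652]
0.019 [202.17937914 319.47304011]
0.04 [193.52954951 275.2047658 ]
0.084 [174.96013936 180.16986027]
```

View pics/cmp.png

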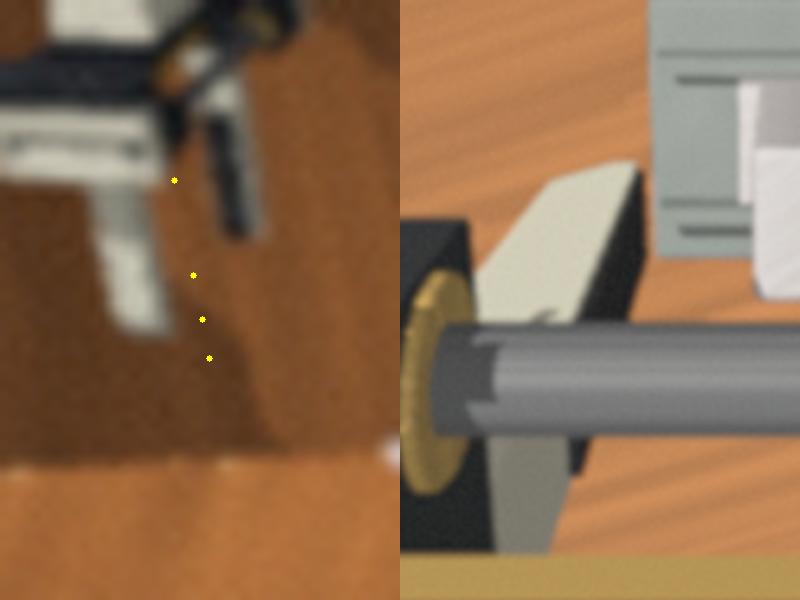

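The readings and pictures agree that the fingers shut just above the tab:
- **Opening:** it is about 0, with only a small push on the pads.
- **Fingertip height:** the wrist and side views both put the visible tips about 37–40 mm short of the nominal TCP. That means the tips are at about z 0.11, right on the tab's top.

I'll rise, open, and go down in small steps while watching the force.

```bash
python3 -m inch '[0,0,12,0,0, 0,0,12,0,30, 0,0,12,0,50, 0,0,12,0,50, 0,0,12,0,50, 0,0,12,0,50]' 50; python3 - <<'E'
from h import *
c=cam('wrist');s=robot.read_state();print(s['opening'],s['gripper_force'],s['force'],s['tool_pos'])
w=cv2.resize(c['image'][190:310,170:350],(400,267),interpolation=cv2.INTER_CUBIC)
out=[]
for n in('scene','side'):
    c=cam(n);u,v=proj(c['K'],c['extrinsics'],(.52,-.284,.1)).astype(int)
    out.append(cv2.resize(c['image'][v-30:v+30,u-36:u+36],(400,333),interpolation=cv2.INTER_CUBIC))
p=np.zeros((267,400,3),np.uint8)
cv2.imwrite('pics/after.png',np.vstack([np.hstack([w,p]),np.hstack(out)]))
E
```

```text
t: 4.7
tool_pos: [0.518, -0.2835, 0.0828]
orientation: [-0.484, -3.103, -0.0]
force: [-0.2, 0.1, 0.6]
opening: 0.0295
gripper_force: 0.0
0.03359448649474265 0.0 [-0.30214118  0.03764543 -0.07678131] [ 0.5180537  -0.28348434  0.08281599]
```

View pics/after.png

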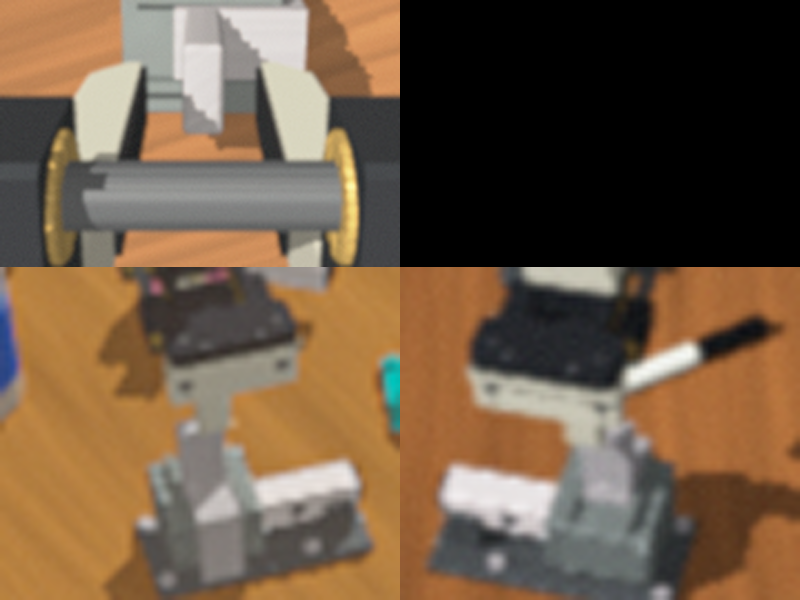

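The picture confirms it: the open fingers end at the tab's top (scene crop row ~425) and are centred on it from the wrist. I'll lower about 40 mm, checking the force on the way.

```bash
python3 -m inch '[0,0,-4,0,50, 0,0,-8,0,50, 0,0,-12,0,50, 0,0,-16,0,50, 0,0,-20,0,50, 0,0,-20,0,50]' 50; python3 -m inch '[0,0,-4,0,50, 0,0,-8,0,50, 0,0,-8,0,50]'
```

```text
t: 5.35
tool_pos: [0.5176, -0.2832, 0.0619]
orientation: [-0.483, -3.102, -0.001]
force: [-0.0, -0.4, -1.1]
opening: 0.0466
gripper_force: 0.0
t: 5.6
tool_pos: [0.5179, -0.2833, 0.0543]
orientation: [-0.484, -3.103, -0.001]
force: [-1.4, 0.9, -0.2]
opening: 0.0465
gripper_force: 0.0
```

```bash
python3 -m inch '[0,0,-4,0,50, 0,0,-8,0,50, 0,0,-12,0,50, 0,0,-12,0,50]' 50; python3 - <<'E'
from h import *
s=robot.read_state();print(s['opening'],s['force'],s['tool_pos'])
E
```

```text
t: 5.93
tool_pos: [0.5177, -0.2832, 0.0421]
orientation: [-0.484, -3.103, -0.001]
force: [-0.2, -0.0, -0.2]
opening: 0.0465
gripper_force: 0.0
0.04648372954529023 [-0.20340844 -0.02071297 -0.20142148] [ 0.51772236 -0.28323702  0.0420729 ]
```

```bash
python3 -m inch '[0,0,0,0,0, 0,0,0,0,0, 0,0,0,0,0, 0,0,0,0,0, 0,0,0,0,0, 0,0,0,0,0, 0,0,0,0,0, 0,0,0,0,0]' 50
```

```text
t: 6.6
tool_pos: [0.5185, -0.2837, 0.0435]
orientation: [0.484, 3.104, -0.0]
force: [-0.1, 0.3, 1.1]
opening: 0.0119
gripper_force: 50.0
```

The tab is gripped at 11.9 mm with 50 N. Next I'll pull 16 mm along coupler +y, direction (0.30, 0.95).

```bash
python3 -m inch '[1,3,0,0,0, 2,6,0,0,0, 3,9,0,0,0, 3.9,12.4,0,0,0, 4.5,14.3,0,0,0, 4.8,15.3,0,0,0, 4.8,15.3,0,0,0, 4.8,15.3,0,0,0]'
```

```text
t: 7.27
tool_pos: [0.5231, -0.2692, 0.0435]
orientation: [0.484, 3.104, -0.003]
force: [-2.1, -7.3, 0.0]
opening: 0.0117
gripper_force: 50.0
```

The force of 7.6 N matches about 15 mm of travel on the spring. Now I'll start a gentle lift.

```bash
python3 -m inch '[0,0,2,0,0, 0,0,4,0,0, 0,0,6,0,0, 0,0,8,0,0, 0,0,10,0,0, 0,0,12,0,0]'
```

```text
t: 7.77
tool_pos: [0.5217, -0.2685, 0.0537]
orientation: [-0.483, -3.101, 0.001]
force: [-1.4, -7.0, -8.9]
opening: 0.012
gripper_force: 50.0
```

```bash
python3 -m inch '[0,0,4,0,0, 0,0,8,0,0, 0,0,12,0,0, 0,0,17,0,0, 0,0,22,0,0, 0,0,27,0,0, 0,0,33,0,0, 0,0,40,0,0, 0,0,47,0,0, 0,0,54,0,0]'; python3 -m inch '[0,0,7,0,0, 0,0,14,0,0, 0,0,20,0,0, 0,0,24,0,0, 0,0,24,0,0, 0,0,24,0,0]'
```

```text
t: 8.6
tool_pos: [0.5233, -0.2681, 0.1101]
orientation: [0.483, 3.104, 0.0]
force: [0.1, 0.2, -4.6]
opening: 0.0115
gripper_force: 50.0
t: 9.1
tool_pos: [0.5233, -0.2685, 0.1336]
orientation: [0.484, 3.104, -0.0]
force: [0.4, -0.0, -5.0]
opening: 0.0119
gripper_force: 50.0
```

It's off the ball and the grip holds 4.6 N, which is its weight. Now I'll shift back over the mount and check that it is level numerically.

```bash
python3 -m inch '[-1.2,-4,0,0,0, -2.4,-8,0,0,0, -3.6,-12,0,0,0, -4.8,-15.3,0,0,0, -4.8,-15.3,0,0,0, -4.8,-15.3,0,0,0, -4.8,-15.3,0,0,0, -4.8,-15.3,0,0,0]'; python3 - <<'E'
from h import *
c=cam('wrist');K,E,I=c['K'],c['extrinsics'],c['image'];s=robot.read_state();print(s['tool_pos'],s['force'],s['opening'])
a=np.radians(-17.6);x=np.array([np.cos(a),np.sin(a),0]);y=np.array([-x[1],x[0],0]);o=np.array([.518,-.2835,.031+.09])
# tongue top outline for several pitch angles (nose-down positive about tab grip)
g=np.array([0,0,.066])
for p in(-10,-5,0,5,10):
    q=[]
    for dx,dy in((-.0295,-.011),(-.0295,.011),(-.0955,.011),(-.0955,-.011)):
        v=R.from_euler('y',p,degrees=True).apply(np.array([dx,dy,.011])-g)+g
        q.append(proj(K,E,o+v[0]*x+v[1]*y+[0,0,v[2]]).round(1).tolist())
    print(p,q)
h=cv2.cvtColor(I,cv2.COLOR_BGR2HSV);m=((h[...,1]<45)&(h[...,2]>190)).astype(np.uint8);m[230:]=0
n,l,st,ce=cv2.connectedComponentsWithStats(m)
for i in range(1,n):
    if st[i,4]>150: print(st[i].tolist(),ce[i].round(), cv2.minAreaRect(np.argwhere(l==i)[:,::-1].astype(np.float32)))
cv2.imwrite('hold.png',I)
E
```

```text
t: 9.77
tool_pos: [0.5184, -0.2835, 0.1333]
orientation: [-0.484, -3.104, -0.0]
force: [0.1, -0.1, -4.6]
opening: 0.0114
gripper_force: 50.0
[ 0.51841088 -0.2835157   0.13333018] [ 0.67786468 -0.55621495 -4.14923466] 0.011783849172947464
-10 [[242.9, 185.6], [273.1, 185.5], [273.2, 92.8], [242.2, 92.9]]
-5 [[242.6, 179.3], [273.3, 179.2], [273.7, 82.9], [241.4, 83.0]]
0 [[242.3, 173.2], [273.5, 173.1], [274.4, 73.1], [240.5, 73.2]]
5 [[241.9, 167.2], [273.8, 167.1], [275.1, 63.4], [239.5, 63.5]]
10 [[241.6, 161.6], [274.0, 161.5], [275.9, 54.0], [238.4, 54.1]]
[2, 30, 47, 77, 1752] [25. 67.] ((24.32474136352539, 67.85566711425781), (26.349061965942383, 73.5906982421875), 21.037511825561523)
[472, 47, 40, 56, 1201] [499.  74.] ((497.9520568847656, 75.20549011230469), (48.57208251953125, 37.92133712768555), 69.44395446777344)
[244, 77, 34, 99, 3199] [260. 125.] ((260.5, 126.0), (33.0, 98.0), 0.0)
[354, 133, 52, 59, 861] [380. 162.] ((379.6460876464844, 162.46629333496094), (72.47040557861328, 12.33538818359375), 50.440330505371094)
[222, 208, 34, 22, 384] [241. 221.] ((238.5, 218.5), (21.0, 33.0), 90.0)
[269, 208, 48, 22, 945] [295. 218.] ((292.5, 218.5), (21.0, 47.0), 90.0)
```

The coupler is level: the tongue outline fits to within about 1° of pitch. It is centred to about 2 mm and raised 90 mm, so I'll hand in.

```bash
python3 -m inch '[0,0,0,0,0, 0,0,0,0,0, 0,0,0,0,0, 0,0,0,0,0, 0,0,0,0,0, 0,0,0,0,0]'; python3 -c "
from plant import job;print(job.close_job())"
```

```text
t: 10.32
tool_pos: [0.5184, -0.2837, 0.1334]
orientation: [0.484, 3.104, -0.0]
force: [0.3, 0.0, -3.7]
opening: 0.0119
gripper_force: 50.0
the job is handed in; nothing more can be done
None
```

The large coupler is unlatched, off its ball and held level about 9 cm above its mount, and the job is handed in at 10.3 s; my first grip missed, with the fingers closing on top of the tab at about 8.5 N, and the other two couplers were left alone.

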